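# Turn the knocked-round burner crown home on the hob and put its cap on

## Robot

A 6-joint arm with a two-finger parallel gripper is mounted at the origin on the work surface. World frame = base frame: x ahead of the robot, y to its left, z up, the work surface at z = 0. Lengths are in m, angles in rad, forces in N, time in s.
With the tool pointing down it reaches from about 0.325 to 0.9 m from the base axis. Payload 6.1 kg.
Tool frame: the origin (TCP) lies midway between the tips of the shut fingers; the grasp point (between the pads) lies 19 mm behind it; z points along the fingers, y is the line along which they close (so a half turn about z gives the same grasp; the last joint's range is limited). The gripper opens to 85 mm and grips with 20 to 120 N. Pads are 22 mm wide; open, the fingers measure 114 mm over their backs; the gripper's body (76 mm by 85 mm) begins 54 mm behind the grasp point. The pads swing forward as they close: fully open they stand 13 mm farther back than shut.
Start: joints at [1.161, 0.22, 1.526, -0, 1.395, -0.126], TCP at [0.175, 0.6, 0.231] pointing down, gripper open.
Joint ranges: [-2.98, 2.98], [-0.91, 2.08], [0.09, 2.57], [-1.24, 4.39], [0.2, 2.65], [-2.68, 2.68]. Speed limits (rad/s): [2.57, 2.57, 3.01, 3.14, 3.14, 3.14].

## Interface

Orientations are given as a unit quaternion [x, y, z, w].
In Python, from plant import r gives the robot as it stands.
- The arm moves only by the tool carry_out, never from a script. Its argument "targets" is one flat list of numbers, 7 for each row, row after row: the opening, from 0 (shut) to 1 (fully open), then the shift along the tool's x, y, z normalised to -1 to 1, where 1 is 500 mm, then the turn, a rotation vector about the tool's x, y, z normalised to -1 to 1, where 1 is 0.1 rad. In form: [hand, x, y, z, rx, ry, rz, hand, x, y, z, rx, ry, rz, ...]. A call has 1 to 8 rows; each row shifts and turns the commanded pose from where the row before left it, along the tool's axes as they then stand; what a row does not reach is not made up. A row lasts 1/10 s, in which the tool goes at most 50 mm and 8.59 degrees, less where a joint would pass 70% of its speed; a pose out of reach is approached as far as the arm can. A call with a number of a shift or a turn outside -1 to 1 is refused whole. A call with a gripper value outside its range is refused whole. The fingers move at their own pace and stop on an object; "force" is the grip in N (left out, the last holds). Time passes only in rows, so rows that do not move let the fingers close. It gives the time, the measured TCP pose, the force, the opening and the grip force at its end, in the units of the state.
- r.observe(): the state, without advancing time (a new reading comes with each control period).
- r.capture(name): name is "scene" or "top"; returns the picture (384x512x3 uint8, red, green, blue); there is no depth.
- r.camera_info(name): a dict with "camera_matrix" (3x3 intrinsics, pixels), "R" (3x3) and "t" (3): a world point X has camera coordinates R X + t. Camera axes: x right, y down, z forward; pixel columns grow to the right and rows downward; lengths in m; the calibration is good to about 2 mm. A picture is of the moment at which its call begins. camera_info takes no time and is no camera call.
- r.finish_job(): hands the job in; it is judged then, once.
Trained networks look in the newest picture that a camera, given by its name, has taken for a name from the list of things; names that differ only in an ending like _2 or _b are one class to them, and where a whole thing is asked for, a point or a joint stands for the part that bears it (a point fixed in the world has none). Each returns a list of dicts, best first, with "p" (0 to 1); they miss things now and then, are a little off and sometimes report something else, mostly with a low value. They report only what shows in the picture. A call takes as long as a camera call. They do not tell look-alikes from the thing itself.
- r.spot_in(target, camera): "centre" ([row, column] in pixels, amid what is visible of it).
- r.trace(target, camera): "region" (384x512 bool, what is visible of it) and "centre" ([row, column] in pixels, amid what is visible of it).
The state is a dict: "time": time; "q": joint angles; "joint_vel": joint speeds; "tau": joint torques, N m; "position": TCP position; "orientation": TCP orientation; "ft_force": force on the tool from outside, world axes, zero at the start; "moment": the same for the moment, N m; "grip_width": opening from 0.0 (shut) to 1.0 (fully open); "gripper_force": force on a finger pad.
Only numpy, scipy, OpenCV 4.12 (cv2) and the standard library are available. Lean on these libraries where they do the work, as an engineer would, in place of code of your own. Each camera call takes 0.05 s, during which the arm holds its last target. There are 200 camera calls.

## Task

One burner of the gas hob has no cap, and its brass crown has been knocked round, so that it sits cocked on the brittle ceramic spark electrode hidden under it: leave it in its burner and gently push it round by the lugs on its edge, feeling for the electrode, until its notch drops over it and the crown lies flat. Then set its cap, the larger of the two loose black ones, flat and centred on the crown and let go. Leave the finished burner and everything else on the table as it is.

Things in the scene. Friction and masses are not known exactly. Their poses are not given: they have to be found in the camera images.
- hob: two-burner table-top gas hob, fixed, white body with a steel plate, 290 (x) x 480 (y) x 67 mm high. Origin: centre of its underside. Its x axis points away from its two control knobs (on the front face, 22 mm proud), z up. The burners lie on its y axis, 115 mm either side of the middle
- burner_left (a point): centre of the top of the burner cup on the hob's +y side, 87 mm above the table, 20 mm above the plate; axes as the hob's. Fixed aluminium ring, 96 mm across, 61 mm bore for the crown's spigot, three raised lands (2 mm) on top that bear the crown. 42 mm from the centre a brittle ceramic spark electrode, 7 mm thick, stands 4 mm above the lands; where around the cup differs; the crown hides it
- burner_right (a point): the same for the burner on the hob's -y side
- crown_rim (a point): the brass burner crown to be turned, loose, about 0.45 kg, in the burner that has no cap (left or right). Point: on its axis at the height of its rim's underside, which lies on the cup's top when home; x axis: towards its notch; z: up its axis. Toothed rim 92 mm across, 0 to 16 mm above this point; inside it a round land of 72 mm, 20 mm above this point, with a central hole 32 mm wide, 11 mm deep
- crown_notch (a point): the same crown: middle of its one notch, 41 mm from the axis, at the height of the rim's underside. The notch is 9 mm wide, 10 mm deep and cuts the rim from top to bottom. Only when it comes over the electrode (1 mm play each side) does the crown drop flat, and the electrode then blocks it from turning on: a push is felt to stop. More than 20 N on the crown may break the electrode
- crown_lug (a point): the same crown: centre of the lug opposite the notch. It has three equal lugs, at 180, +60 and -60 degrees from the notch about its z; each is 16 mm wide along the rim, reaches from the rim (46 mm) out to 55 mm from the axis, and is 12 mm high (0 to 12 mm above the rim's underside)
- crown: the same crown; origin on its axis at the foot of its spigot (59 mm across, 12 mm long, 1 mm play each way in the cup). While the notch is elsewhere it sits cocked by about 3 degrees on the electrode's tip, highest on roughly (to 20 degrees) the electrode's side; it slides round, either way, under a push of about 1 N on a lug
- cap_mid (a point): the loose burner cap for this crown, black enamelled steel, about 0.18 kg, on the table left or right of the hob. Point: on its axis at half the height of its brim, 13 mm above its foot; z up. The brim is a disc of 66 mm, 9 to 17 mm above the foot; below it a locating boss, 28 mm across and 9 mm long, on which it stands
- cap: the same cap; origin at its foot. On the crown, the boss goes into the hole and the brim lies on the land: cap_mid is then 24 mm above crown_rim
- done_rim (a point): the other burner, already right: an equal crown, home over its electrode, with its cap on; a model of how it should look; loose, leave alone. Point and axes as for crown_rim; its top is 37 mm above this point
- small_cap: a smaller cap of the same make, 45 mm across and 15 mm high, from another stove, on the table on the other side of the hob from the big one; leave alone. Origin at its foot
- teapot: white china teapot, 136 mm across without spout and handle, 125 mm high, on the table; loose. Origin: centre of its foot
- mug: blue mug, 82 mm across, 92 mm high, on the table; loose. Origin: centre of its foot
- jar: glass jar with metal lid, 72 mm across, 110 mm high, on the table; loose. Origin: centre of its foot
- spanner: steel spanner, 190 mm long, flat on the table; loose. Origin: centre of its underside
- tin: small round aluminium tin, 46 mm across, 34 mm high, on the hob's plate about 100 mm behind its middle (+x); loose. Origin: centre of its foot
Mind the look-alikes: they are no part of the job. What is shaped like the crown but blue or green is not meant. Leave any blue or turquoise look-alike of the cap alone.

How it is judged:
On the way, in this order (a step that is already met when the one before it is completed fails the run):
1. the crown lies flat in its burner with its notch over the electrode (((horizontal distance between crown_rim and burner_left below 0.003 m and z of crown_rim in the frame of burner_left between -0.0015 and 0.0015 m and angle between crown_rim's own z axis and vertical below 0.025 rad) or (horizontal distance between crown_rim and burner_right below 0.003 m and z of crown_rim in the frame of burner_right between -0.0015 and 0.0015 m and angle between crown_rim's own z axis and vertical below 0.025 rad))), for 0.3 s.
2. its cap lies flat and centred on it (((horizontal distance between crown_rim and burner_left below 0.003 m and z of crown_rim in the frame of burner_left between -0.0015 and 0.0015 m and angle between crown_rim's own z axis and vertical below 0.025 rad) or (horizontal distance between crown_rim and burner_right below 0.003 m and z of crown_rim in the frame of burner_right between -0.0015 and 0.0015 m and angle between crown_rim's own z axis and vertical below 0.025 rad)) and horizontal distance between cap_mid and crown_rim below 0.004 m and z of cap_mid in the frame of crown_rim between 0.0222 and 0.0258 m and angle between cap_mid's own z axis and vertical below 0.03 rad), for 0.2 s.
At the end, for the whole second after the job is handed in: The crown is home, its notch over the electrode: centred in its cup to 3 mm, underside within 1.5 mm of the cup, tilt under 0.025 rad. The larger cap lies on it: centred to 4 mm, height within 1.8 mm of fully down, tilt under 0.03 rad. Both released and at rest (all of step 2 and linear speed of each of cap, crown below 0.02 m/s); the robot touches nothing.
It fails at once if the fingers press or push on the crown with more than 20 N (the electrode under it is brittle) (contact force between the fingers and crown above 20 N).
It fails at once if the crown is lifted out of its burner (more than 12 mm above its seat) (z of crown_rim in the frame of burner_left above 0.012 m).
It fails at once if the finished burner is shifted by more than 6 mm (distance of done_rim from where it was at the start of the episode above 0.006 m).
It fails at once if a bystander is shifted by more than 30 mm (distance of any of small_cap, teapot, mug, jar, spanner, tin from where it was at the start of the episode above 0.03 m).
It also fails if it takes over 67 s, if anything falls off the work surface, if the arm or the gripper's body presses on something with over 40 N, if the wrist force passes 120 N, or if a joint passes its speed limit or range.

## Working session

There is one attempt and no reset: what is moved stays moved. The work goes in short steps, Python scripts to look and compute and a tool call to move; the robot and the scene stay as the last step left them, time stands still between calls to the robot, and variables do not carry over. Pictures are saved under pics/ and viewed, at most 10 in all, crops included, and the job is handed in when it is done.

Besides the shell and the picture viewer there is one more tool, called by a JSON object that holds its "name" and its "arguments", one argument or row to a line. carry_out: Moves the arm, as the interface text tells. Its arguments: {"type":"object","properties":{"targets":{"type":"array"},"force":{"type":"number"}},"required":["targets"]}

```bash
mkdir -p pics; ls; cat > h.py <<'E'
import numpy as np, cv2
from plant import r
def save(img,name,crop=None,s=1):
    if crop: a,b,c,d=crop; img=img[a:b,c:d]
    cv2.imwrite('pics/'+name,cv2.resize(img[:,:,::-1],None,fx=s,fy=s,interpolation=cv2.INTER_CUBIC))
def ray(cam,px):
    i=r.camera_info(cam);K,R,t=[np.array(i[k]) for k in("camera_matrix","R","t")]
    d=R.T@np.linalg.solve(K,[px[1],px[0],1.]);return -R.T@t,d
def atz(cam,px,z):
    o,d=ray(cam,px);return o+d*(z-o[2])/d[2]
def proj(cam,X):
    i=r.camera_info(cam);K,R,t=[np.array(i[k]) for k in("camera_matrix","R","t")]
    p=K@(R@np.array(X)+t);return np.array([p[1],p[0]])/p[2]
def tri(pa,pb,ca='scene',cb='top'):
    o1,d1=ray(ca,pa);o2,d2=ray(cb,pb);A=np.stack([d1,-d2],1)
    s=np.linalg.lstsq(A,o2-o1,rcond=None)[0];a=o1+d1*s[0];b=o2+d2*s[1];return (a+b)/2,np.linalg.norm(a-b)
E
python3 - <<'E'
from h import *
np.set_printoptions(precision=4,suppress=True)
A=r.capture('scene');B=r.capture('top')
save(np.hstack([A,B]),'a.png',s=0.78)
np.savez('ab.npz',A=A,B=B)
for c in('scene','top'):
    i=r.camera_info(c);print(c,np.array(i['camera_matrix']).tolist(),-np.array(i['R']).T@np.array(i['t']),np.array(i['R'])[2])
for n in('hob','crown','crown_notch','crown_lug','cap','done_rim','small_cap','burner_left','burner_right','teapot','mug','jar','tin'):
    for c in('scene','top'):
        print(n,c,[(np.round(d['centre']).tolist(),round(d['p'],2)) for d in r.spot_in(n,c)][:4])
s=r.observe();print(s)
E
```

```text
pics
scene [[464.7245086880285, 0.0, 251.75987888679722], [0.0, 464.7245086880285, 191.09338446232343], [0.0, 0.0, 1.0]] [1.3405 0.5028 1.1873] [-0.5702 -0.3448 -0.7456]
top [[412.21742087056776, 0.0, 256.8455963882033], [0.0, 412.21742087056776, 188.7633911919762], [0.0, 0.0, 1.0]] [0.4355 0.0103 1.4654] [ 0.072  -0.0028 -0.9974]
hob scene [([223.0, 235.0], 0.82)]
hob top [([176.0, 260.0], 0.75), ([174.0, 296.0], 0.61)]
crown scene [([157.0, 243.0], 0.87), ([228.0, 266.0], 0.72), ([215.0, 334.0], 0.68)]
crown top [([169.0, 225.0], 0.93), ([250.0, 301.0], 0.6), ([234.0, 186.0], 0.55)]
crown_notch scene [([215.0, 337.0], 0.79), ([152.0, 243.0], 0.7), ([226.0, 266.0], 0.55)]
crown_notch top [([235.0, 186.0], 0.89), ([252.0, 305.0], 0.87), ([153.0, 385.0], 0.7), ([166.0, 230.0], 0.55)]
crown_lug scene [([214.0, 337.0], 0.89), ([230.0, 264.0], 0.86), ([155.0, 244.0], 0.8)]
crown_lug top [([170.0, 225.0], 0.85), ([252.0, 303.0], 0.81), ([234.0, 186.0], 0.72)]
cap scene [([140.0, 142.0], 0.67), ([149.0, 205.0], 0.62), ([155.0, 161.0], 0.5)]
cap top [([204.0, 371.0], 0.81), ([214.0, 410.0],
[... 569 characters left out ...]
7.0, 347.0], 0.97)]
mug top [([151.0, 140.0], 0.75)]
jar scene [([297.0, 391.0], 0.68)]
jar top [([176.0, 110.0], 0.8)]
tin scene [([231.0, 216.0], 0.73), ([221.0, 236.0], 0.68)]
tin top [([145.0, 260.0], 0.55)]
{'time': 1.4, 'q': array([ 1.1609,  0.2204,  1.5265,  0.    ,  1.3947, -0.1261]), 'joint_vel': array([ 0.0004,  0.0006,  0.0012,  0.0014, -0.0005,  0.001 ]), 'tau': array([ -0.0001, -49.6851, -38.9717,  -0.0003,   0.0011,  -0.    ]), 'position': array([0.175 , 0.6   , 0.2313]), 'orientation': array([ 0.1414,  0.9899, -0.    , -0.    ]), 'ft_force': array([-0.5702, -0.1201,  0.5993]), 'moment': array([-0.0288,  0.0416,  0.0058]), 'gripper_force': 0.0, 'grip_width': 1.0032869929447013}
```

```bash
python3 - <<'E'
from h import *
z=np.load('ab.npz');A,B=z['A'],z['B']
save(B,'b1.png',(110,280,90,430),2.35)
save(A,'b2.png',(110,330,90,430),2.35)
E
```

```text
(no output)
```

View pics/b1.png

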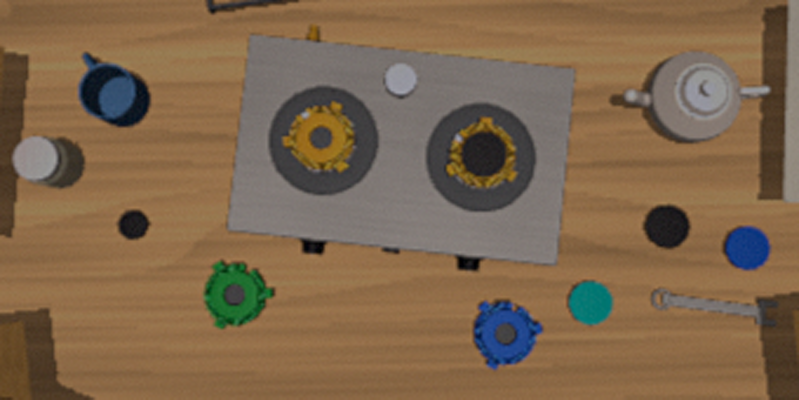

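View pics/b2.png

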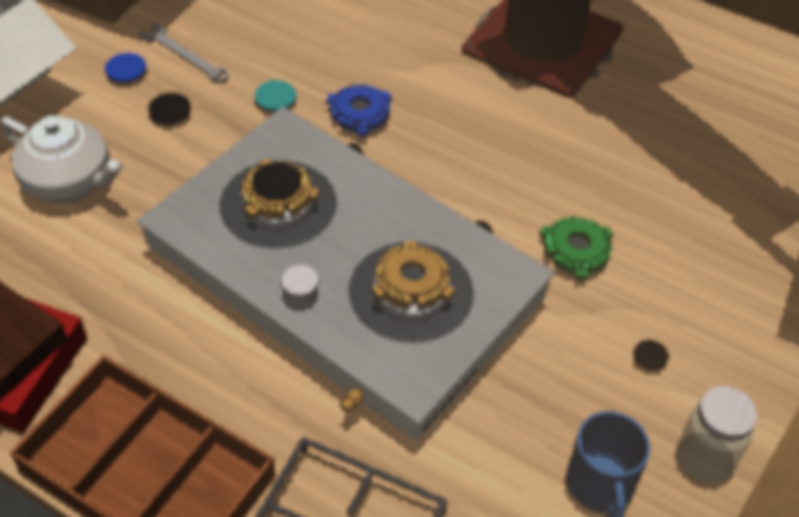

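The pictures show these candidates, with positions given as b1.png pixels:
- **Crowns:** the brass one at (320,137) on the left burner has no cap, so it is the crown to turn. The finished burner is at (485,155). The green (234,293) and blue (505,333) crowns are look-alikes.
- **Caps:** black at (667,226), larger; black at (133,224), small; turquoise at (590,302); blue at (747,247). The one meant is the larger black one at (667,226).

Next I'll confirm both in an enlarged crop.

```bash
python3 - <<'E'
from h import *
z=np.load('ab.npz');A,B=z['A'],z['B']
As=[r.capture('scene') for _ in range(3)];Bs=[r.capture('top') for _ in range(3)]
A=np.mean(As+[A],0);B=np.mean(Bs+[B],0);np.savez('av.npz',A=A,B=B)
f=lambda I,y,x,h=24:cv2.resize(np.clip(I[y-h:y+h,x-h:x+h]*1.5,0,255).astype('uint8'),(380,380),interpolation=cv2.INTER_CUBIC)
c=np.vstack([np.hstack([f(B,169,226),f(A,229,266)]),np.hstack([f(B,206,374),f(A,157,162)])])
save(c,'c.png',s=0.78)
for n in('crown','cap','burner_left'):
  for c in('scene','top'):
    for d in r.trace(n,c)[:4]:
        m=d['region'];ys,xs=np.nonzero(m);print(n,c,round(d['p'],2),np.round(d['centre'],1),m.sum(),ys.min(),ys.max(),xs.min(),xs.max(),(A if c=='scene' else B)[m].mean(0).round())
E
```

```text
crown scene 0.74 [156.4 240. ] 466 146 167 229 256 [ 61.  68. 115.]
crown scene 0.7 [228.7 266.5] 674 214 241 249 281 [135. 104.  62.]
crown scene 0.68 [213.8 332.9] 572 203 228 320 349 [ 65. 105.  57.]
crown top 0.85 [164.8 228.1] 638 154 182 211 240 [126.  96.  37.]
crown top 0.72 [234.1 188.5] 539 222 247 177 204 [33. 94. 45.]
crown top 0.63 [204.5 374.3] 271 197 214 365 383 [35. 30. 30.]
crown top 0.61 [150.8 138.7] 607 133 163 123 152 [32. 48. 68.]
cap scene 0.71 [138.5 142.9] 195 132 145 134 151 [ 59.  73. 135.]
cap scene 0.66 [154.7 158.8] 191 150 163 153 170 [45. 37. 30.]
cap scene 0.45 [150.3 203.6] 188 144 157 198 215 [ 70. 130. 120.]
cap scene 0.25 [128.3 163.3] 184 120 144 150 185 [125. 114. 103.]
cap top 0.77 [238.5 342.4] 302 228 247 331 350 [ 22. 115. 107.]
cap top 0.72 [213.3 408.2] 238 207 223 398 415 [ 18.  56. 127.]
cap top 0.67 [204.6 372. ] 277 197 214 364 382 [35. 31. 30.]
burner_left top 0.92 [175.9 259.8] 10631 121 224 186 334 [112. 105. 102.]
```

View pics/c.png

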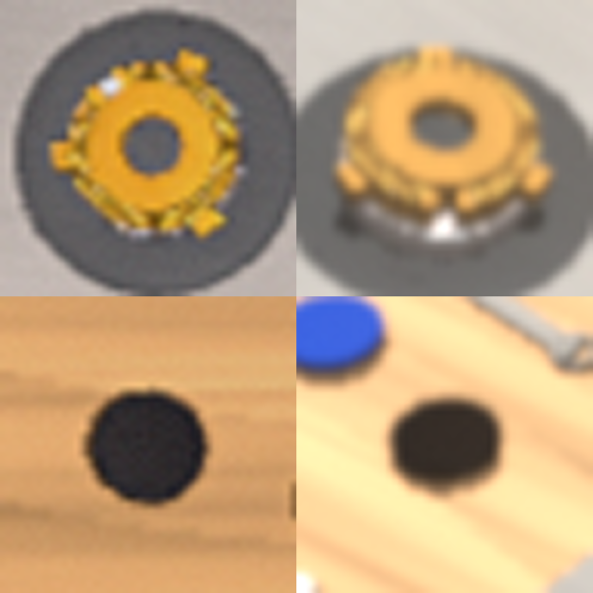

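The crops show the brass crown (top-view centre about row 169, col 226). Its notch gap lies toward the upper left, about (162,219), midway between two lugs. The black cap at top pixel (205,373) is the large one, clearly bigger than the other black cap. Next I'll fit the hob, the crown yaw and tilt, and the cap.

```bash
cat > fit.py <<'E'
from h import *
from scipy.optimize import minimize, least_squares
from scipy.spatial.transform import Rotation as Ro
np.set_printoptions(precision=4,suppress=True)
S=8;H=26
def alpha(I):
    I=I.astype(float);s=(I[...,0]-I[...,2])/(I[...,0]+I[...,2]+1);return np.clip((s-0.12)/0.25,0,1)
CI={c:r.camera_info(c) for c in('scene','top')}
def pr(c,X):
    i=CI[c];p=(X@np.array(i['R']).T+np.array(i['t']))@np.array(i['camera_matrix']).T;return p[:,:2]/p[:,2:]
a=np.linspace(0,2*np.pi,60,endpoint=False)
def cyl(rad,z0,z1):return np.vstack([np.c_[rad*np.cos(a),rad*np.sin(a),0*a+z] for z in(z0,z1)])
def parts(rim):
    P=[cyl(rim,0,.016),cyl(.036,.016,.020)]
    for g in(60,180,300):
        b=np.array([[x,y,z] for x in(.040,.055) for y in(-.008,.008) for z in(0,.012)])
        P.append(b@Ro.from_euler('z',g,degrees=True).as_matrix().T)
    return P
def render(c,pos,yaw,tx,ty,rim,cen):
    R=(Ro.from_rotvec([tx,ty,0])*Ro.from_euler('z',yaw)).as_matrix()
    m=np.zeros((2*H*S,2*H*S),np.uint8)
    def poly(X):
        u=(pr(c,X@R.T+pos)-cen[::-1]+H+.5)*S
        return cv2.convexHull((u*16).round().astype(np.int32))
    for X in parts(rim):cv2.fillConvexPoly(m,poly(X),255,shift=4)
    h=poly(cyl(.016,.020,.020));cv2.fillConvexPoly(m,h,0,shift=4)
    if c=='scene': pass
    return cv2.resize(m,(2*H,2*H),interpolation=cv2.INTER_AREA)/255.
def cost(p,T,cens,fixt=None):
    tx,ty=p[4:6] if fixt is None else fixt
    e=0
    for k,c in enumerate(('scene','top')):
        d=p[8:10]/2*(1 if k else -1)
        M=render(c,np.r_[p[:2]+d,p[2]],p[3],tx,ty,p[6],cens[c]);M=cv2.GaussianBlur(M,(0,0),p[7])
        e+=((M-T[c])**2).mean()
    return e*1e3
E
python3 - <<'E'
from fit import *
z=np.load('av.npz');im={'scene':z['A'],'top':z['B']}
# hob plate via top: threshold gray steel
m=[d for d in r.trace('hob','top')][0]['region'].astype(np.uint8)
m=cv2.morphologyEx(m,cv2.MORPH_CLOSE,np.ones((15,15)))
cn=max(cv2.findContours(m,0,2)[0],key=cv2.contourArea);q=cv2.boxPoints(cv2.minAreaRect(cn))
Q=np.array([atz('top',(v,u),.067) for u,v in q]);print('corners',Q[:,:2].round(4).tolist(),np.linalg.norm(np.diff(Q,axis=0),axis=1),'mid',Q.mean(0))
cens={'scene':np.array([229,266]),'top':np.array([169,226])}
T={c:alpha(im[c][cens[c][0]-H:cens[c][0]+H,cens[c][1]-H:cens[c][1]+H]) for c in cens}
X,_=tri((228.,266.),(169.,226.));print('tri',X)
notch=atz('top',(169-24+87*48/296,226-24+110*48/296),.1);cc=atz('top',(169-24+145*48/296,226-24+152*48/296),.107)
yaw=np.arctan2(*(notch-cc)[1::-1]);print('yaw0',np.degrees(yaw))
res=[]
for az in [None]+list(range(0,360,45)):
    fx=(0.,0.) if az is None else (-0.05*np.sin(np.radians(az)),0.05*np.cos(np.radians(az)))
    # tilt raising side az: axis = (sin az, -cos az)*0.05
    fx=(-fx[0],-fx[1])
    p0=np.r_[cc[:2],.089,yaw,0,0,.045,.6,0,0]
    sc=np.array([.004,.004,.003,.06,.03,.03,.001,.2,.003,.003])
    o=minimize(lambda v:cost(p0+v*sc,T,cens,fx),np.zeros(10),method='Powell',options=dict(maxiter=6,ftol=1e-4))
    p=p0+o.x*sc;res.append((o.fun,az,p));print(az,round(o.fun,3),p[:4],p[6:])
b=min(res,key=lambda t:t[0])[2]
fx=None
az=min(res[1:],key=lambda t:t[0])[1]
b[4:6]=[.05*np.sin(np.radians(az)),-.05*np.cos(np.radians(az))]
o=minimize(lambda v:cost(b+v*sc,T,cens),np.zeros(10),method='Powell',options=dict(maxiter=10,ftol=1e-5))
p=b+o.x*sc;print('free',o.fun,p,'high side az',np.degrees(np.arctan2(p[4],-p[5])),'tilt',np.degrees(np.hypot(*p[4:6])),'yaw',np.degrees(p[3]))
for t in((204.5,374.3),(204.6,372.)):print('cap',atz('top',t,.017))
E
```

```text
corners [[0.4878, 0.4101], [0.5129, 0.3848], [0.4853, 0.3576], [0.4603, 0.383]] [0.0356 0.0387 0.0356] mid [0.4866 0.3839 0.067 ]
tri [0.6028 0.1089 0.0909]
yaw0 34.86839994401791
None 22.977 [0.6045 0.1066 0.0889 0.6006] [ 0.0448  0.6019 -0.0001  0.0009]
0 20.295 [0.6049 0.1066 0.089  0.6078] [0.045  0.5608 0.     0.0006]
45 21.006 [0.6046 0.107  0.0887 0.6012] [ 0.0451  0.5767 -0.0002  0.0008]
90 23.104 [0.6044 0.1071 0.089  0.596 ] [ 0.045   0.6159 -0.0003  0.0008]
135 25.229 [0.604  0.1071 0.089  0.5932] [ 0.0447  0.6596 -0.0003  0.0009]
180 26.369 [0.6039 0.1065 0.089  0.6004] [ 0.0444  0.6736 -0.      0.0012]
225 25.93 [0.604  0.1061 0.089  0.6064] [0.0443 0.6682 0.     0.0008]
270 23.817 [0.6043 0.1061 0.089  0.6085] [0.0446 0.6074 0.     0.0007]
315 21.577 [0.6048 0.1062 0.089  0.6032] [ 0.0448  0.5822 -0.0002  0.0009]
free 18.97961463504585 [ 0.6052  0.1066  0.089   0.6056 -0.     -0.0977  0.0451  0.5464  0.
  0.0006] high side az -0.0010913815897058464 tilt 5.600585027806023 yaw 34.70026092951099
cap [ 0.4778 -0.4056  0.017 ]
cap [ 0.4776 -0.3975  0.017 ]
```

```bash
python3 - <<'E'
from fit import *
z=np.load('av.npz');im={'scene':z['A'],'top':z['B']}
# bias check: flat green and blue look-alikes
def run(f,cens,z0,name):
    T={c:f(im[c][cens[c][0]-H:cens[c][0]+H,cens[c][1]-H:cens[c][1]+H].astype(float)) for c in cens}
    X,_=tri(tuple(cens['scene']),tuple(cens['top']))
    sc=np.array([.004,.004,.003,.3,.03,.03,.001,.2,.003,.003]);best=None
    cc=atz('top',cens['top'],z0+.018)
    for y in np.radians(range(0,120,20)):
        p0=np.r_[cc[:2],z0,y,0,0,.045,.6,0,0];e=cost(p0,T,cens)
        if best is None or e<best[0]:best=(e,p0)
    p0=best[1]
    o=minimize(lambda v:cost(p0+v*sc,T,cens),np.zeros(10),method='Powell',options=dict(maxiter=10,ftol=1e-5))
    p=p0+o.x*sc;print(name,o.fun,p,'raised vec (deg) x,y',np.degrees([-p[5],p[4]]))
run(lambda I:np.clip(((I[...,1]-I[...,0])/(I[...,1]+I[...,0]+1)+.05)/.3,0,1),{'scene':np.array([214,334]),'top':np.array([235,189])},.012,'green')
run(lambda I:np.clip(((I[...,2]-I[...,0])/(I[...,2]+I[...,0]+1)+.05)/.4,0,1),{'scene':np.array([156,242]),'top':np.array([252,305])},.012,'blue')
# cap by dark mask
def dark(I,c,h=14):
    P=I[c[0]-h:c[0]+h,c[1]-h:c[1]+h].mean(2);bg=np.percentile(P,85);w=np.clip((bg-P)/(bg-P.min())-.3,0,.4)/.4
    n,l,s,ce=cv2.connectedComponentsWithStats((w>.5).astype(np.uint8));k=1+np.argmax(s[1:,4]);m=cv2.dilate((l==k).astype(np.uint8),np.ones((3,3)))
    w=w*m;y,x=np.mgrid[:2*h,:2*h];return np.array([(w*y).sum()/w.sum()+c[0]-h,(w*x).sum()/w.sum()+c[1]-h]),w.sum()
a,na=dark(im['scene'],(157,162));b,nb=dark(im['top'],(205,373));print('cap',a,b,na,nb,tri(a,b),atz('top',b,.015),atz('scene',a,.013))
print('diam',2*np.sqrt(nb/np.pi)*(1.4654-.017)/412)
# steel plate in top
g=im['top'];m=((g.max(2)-g.min(2)<22)&(g.mean(2)>85)).astype(np.uint8);m[:,:150]=0;m[:,345:]=0;m=cv2.morphologyEx(m,cv2.MORPH_CLOSE,np.ones((5,5)))
cn=max(cv2.findContours(m,0,2)[0],key=cv2.contourArea);q=cv2.boxPoints(cv2.minAreaRect(cn))
Q=np.array([atz('top',(v,u),.067) for u,v in q]);print(q.round(),Q[:,:2].tolist(),np.linalg.norm(np.diff(Q,axis=0),axis=1),Q.mean(0))
E
```

```text
green 16.638270680733196 [ 0.3832  0.2429  0.0111  1.5966  0.0263 -0.1082  0.0438  0.677   0.0011
  0.0009] raised vec (deg) x,y [6.1979 1.5078]
blue 15.138808317043173 [ 0.3193 -0.1558  0.0114  1.6923  0.0782 -0.0917  0.0441  0.6026  0.0011
  0.0022] raised vec (deg) x,y [5.2525 4.4812]
cap [156.4147 161.7766] [205.949  373.3386] 222.08883751651257 281.95357190075356 (array([ 0.4736, -0.4056,  0.0077]), np.float64(0.002013928763406948)) [ 0.4729 -0.4026  0.015 ] [ 0.4779 -0.4025  0.013 ]
diam 0.0666093445021455
[[186. 208.]
 [195. 124.]
 [335. 139.]
 [326. 223.]] [[0.4760389793694887, 0.2461860680783493], [0.7622826704605986, 0.2143715104172662], [0.702662176080127, -0.2645838087933677], [0.41787330262433897, -0.22585663515578647]] [0.288  0.4827 0.2874] [ 0.5897 -0.0075  0.067 ]
```

The flat green crown reads 6.4° of false tilt straight toward the scene camera; blue reads about the same. Subtracting that bias from the crown leaves a true tilt of about 3°, high side at azimuth about −93°. The notch is at +35°, so I'll push clockwise about 130° on the lug at 95°. The crown axis is at about (0.6045, 0.1066). Next I'll shut the fingers and approach.

{"name": "carry_out", "arguments": {
  "targets": [0,-0.0715,-0.0457,0,0,0,0,0,-0.0715,-0.0457,0,0,0,0,0,-0.0715,-0.0457,0,0,0,0,0,-0.0715,-0.0457,0,0,0,0,0,-0.0715,-0.0457,0,0,0,0,0,-0.0715,-0.0457,0,0,0,0,0,-0.0715,-0.0457,0,0,0,0,0,-0.0715,-0.0457,0,0,0,0],
  "force": 40
}}

```text
time: 2.85
position: [0.3993, 0.3431, 0.2316]
orientation: [0.141, 0.99, 0.0, 0.0]
ft_force: [0.5, 0.2, -0.3]
grip_width: 0.0
gripper_force: 0.0
```

{"name": "carry_out", "arguments": {
  "targets": [0,-0.0715,-0.0457,0,0,0,0,0,-0.0715,-0.0457,0,0,0,0,0,-0.0715,-0.0457,0,0,0,0,0,-0.0715,-0.0457,0,0,0,0,0,-0.0715,-0.0457,0,0,0,0,0,-0.0715,-0.0457,0,0,0,0,0,0,0,0,0,0,0.98,0,0,0,0,0,0,0.98]
}}

```text
time: 3.65
position: [0.5667, 0.1512, 0.2311]
orientation: [0.241, 0.971, -0.0, -0.0]
ft_force: [-0.1, -0.1, -0.2]
grip_width: 0.001
gripper_force: 0.0
```

{"name": "carry_out", "arguments": {
  "targets": [0,0,0,0.04,0,0,0.98,0,0,0,0.04,0,0,0.98,0,0,0,0.04,0,0,0.98,0,0,0,0.04,0,0,0.98,0,0,0,0,0,0,0,0,0,0,0,0,0,0]
}}

```text
time: 4.25
position: [0.5658, 0.1528, 0.1514]
orientation: [0.421, 0.907, -0.0, -0.0]
ft_force: [0.4, -0.4, 1.2]
grip_width: -0.001
gripper_force: 0.0
```

{"name": "carry_out", "arguments": {
  "targets": [0,0,0,0.035,0,0,0,0,0,0,0.035,0,0,0,0,0,0,0.03,0,0,0,0,0,0,0.0268,0,0,0,0,0,0,0,0,0,0,0,0,0,0,0,0,0,0,0,0,0,0]
}}

```text
validation failed for argument at $.ta...
```

```bash
python3 - <<'E'
import numpy as np
# tool frame v=(rho,0): world cw by d == +d about tool z. shift=R(d)v-v
for deg in(1,2,3):
    d=np.radians(deg);print(deg,.06*(np.cos(d)-1)/.5,.06*np.sin(d)/.5,d/.1)
E
```

```text
1 -1.827658123304765e-05 0.0020942887724740215 0.17453292519943295
2 -7.310075770850854e-05 0.004187939604300116 0.3490658503988659
3 -0.00016445582945114 0.00628031474915326 0.5235987755982988
```

{"name": "carry_out", "arguments": {
  "targets": [0,0,0,0.035,0,0,0,0,0,0,0.035,0,0,0,0,0,0,0.03,0,0,0,0,0,0,0.0268,0,0,0,0,0,0,0,0,0,0]
}}

```text
time: 4.75
position: [0.5647, 0.1526, 0.0861]
orientation: [0.422, 0.907, -0.001, -0.001]
ft_force: [-0.5, 0.7, -0.3]
grip_width: 0.001
gripper_force: 0.0
```

{"name": "carry_out", "arguments": {
  "targets": [0,-0.0002,0.0063,0,0,0,0.524,0,-0.0002,0.0063,0,0,0,0.524,0,-0.0002,0.0063,0,0,0,0.524,0,0,0,0,0,0,0]
}}

```text
time: 5.15
position: [0.5746, 0.1584, 0.089]
orientation: [0.492, 0.871, 0.001, 0.001]
ft_force: [0.6, 0.5, 1.1]
grip_width: -0.0
gripper_force: 0.0
```

Continuing the arc in 2–3° rows while watching the force.

{"name": "carry_out", "arguments": {
  "targets": [0,-0.0001,0.0042,0,0,0,0.349,0,-0.0001,0.0042,0,0,0,0.349,0,-0.0001,0.0042,0,0,0,0.349,0,-0.0001,0.0042,0,0,0,0.349,0,-0.0001,0.0042,0,0,0,0.349,0,-0.0001,0.0042,0,0,0,0.349,0,-0.0001,0.0042,0,0,0,0.349,0,-0.0001,0.0042,0,0,0,0.349]
}}

```text
time: 5.95
position: [0.5891, 0.1649, 0.0885]
orientation: [0.608, 0.794, 0.0, -0.0]
ft_force: [-0.9, 0.8, 0.4]
grip_width: 0.001
gripper_force: 0.7
```

```bash
cat > st.py <<'E'
from h import *
C=np.array([.6045,.1066])
def st():
    s=r.observe();q=s['orientation'];v=s['position'][:2]-C
    ph=np.degrees(np.arctan2(v[1],v[0]));f=s['ft_force'];t=np.radians(ph)
    print('t',round(s['time'],2),'phi',round(ph,1),'rho',np.linalg.norm(v).round(4),'toolx',np.degrees(2*np.arctan2(q[1],q[0])).round(1),'z',s['position'][2].round(4),'Ftan(ccw)',round(-f[0]*np.sin(t)+f[1]*np.cos(t),2),'Frad',round(f[0]*np.cos(t)+f[1]*np.sin(t),2),'Fz',round(f[2],2),'q6',s['q'][5].round(2))
E
python3 - <<'E'
from st import *
st()
B=r.capture('top');save(B,'d.png',(139,199,196,256),8)
E
```

```text
t 5.95 phi 104.8 rho 0.0603 toolx 105.1 z 0.0885 Ftan(ccw) 0.64 Frad 0.98 Fz 0.43 q6 -0.12
```

View pics/d.png

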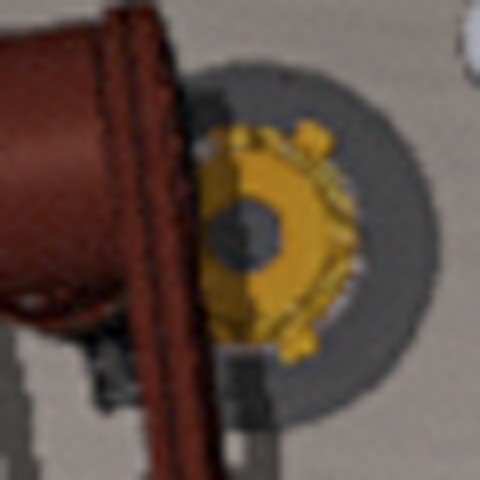

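The top view shows the crown at crop (245,235) with a lug at (315,138), which is azimuth −36°. It has followed the push by about 10°, so contact is good.

{"name": "carry_out", "arguments": {
  "targets": [0,-0.0001,0.0042,0,0,0,0.349,0,-0.0001,0.0042,0,0,0,0.349,0,-0.0001,0.0042,0,0,0,0.349,0,-0.0001,0.0042,0,0,0,0.349,0,-0.0001,0.0042,0,0,0,0.349,0,-0.0001,0.0042,0,0,0,0.349,0,-0.0001,0.0042,0,0,0,0.349,0,-0.0001,0.0042,0,0,0,0.349]
}}

```text
time: 6.8
position: [0.6058, 0.1669, 0.0885]
orientation: [0.713, 0.702, 0.0, -0.0]
ft_force: [-0.5, 1.8, 1.0]
grip_width: 0.001
gripper_force: 0.8
```

{"name": "carry_out", "arguments": {
  "targets": [0,-0.0001,0.0042,0,0,0,0.349,0,-0.0001,0.0042,0,0,0,0.349,0,-0.0001,0.0042,0,0,0,0.349,0,-0.0001,0.0042,0,0,0,0.349,0,-0.0001,0.0042,0,0,0,0.349,0,-0.0001,0.0042,0,0,0,0.349,0,-0.0001,0.0042,0,0,0,0.349,0,-0.0001,0.0042,0,0,0,0.349]
}}

```text
time: 7.6
position: [0.6225, 0.1643, 0.0886]
orientation: [0.803, 0.596, 0.0, -0.0]
ft_force: [-0.8, 0.9, 1.9]
grip_width: 0.003
gripper_force: 0.8
```

```bash
python3 -c "
from st import *
st()"
```

```text
t 7.6 phi 72.7 rho 0.0604 toolx 73.1 z 0.0886 Ftan(ccw) 1.06 Frad 0.59 Fz 1.89 q6 0.43
```

{"name": "carry_out", "arguments": {
  "targets": [0,-0.0001,0.0042,0,0,0,0.349,0,-0.0001,0.0042,0,0,0,0.349,0,-0.0001,0.0042,0,0,0,0.349,0,-0.0001,0.0042,0,0,0,0.349,0,-0.0001,0.0042,0,0,0,0.349,0,-0.0001,0.0042,0,0,0,0.349]
}}

```text
time: 8.2
position: [0.6341, 0.1592, 0.0887]
orientation: [0.861, 0.508, 0.001, -0.0]
ft_force: [-0.8, 1.1, 1.0]
grip_width: -0.003
gripper_force: 0.9
```

```bash
python3 -c "
from st import *
st()"
```

```text
t 8.2 phi 60.6 rho 0.0604 toolx 61.1 z 0.0887 Ftan(ccw) 1.21 Frad 0.56 Fz 0.98 q6 0.63
```

{"name": "carry_out", "arguments": {
  "targets": [0,-0.0001,0.0042,0,0,0,0.349,0,-0.0001,0.0042,0,0,0,0.349,0,-0.0001,0.0042,0,0,0,0.349,0,-0.0001,0.0042,0,0,0,0.349,0,-0.0001,0.0042,0,0,0,0.349,0,-0.0001,0.0042,0,0,0,0.349]
}}

```text
time: 8.8
position: [0.6445, 0.152, 0.0888]
orientation: [0.91, 0.416, 0.001, -0.0]
ft_force: [0.2, 1.6, 1.2]
grip_width: -0.001
gripper_force: 0.9
```

```bash
python3 - <<'E'
from st import *
st()
A=r.capture('scene');save(A,'e.png',(199,259,236,296),8)
E
```

```text
t 8.8 phi 48.6 rho 0.0605 toolx 49.1 z 0.0888 Ftan(ccw) 0.89 Frad 1.29 Fz 1.24 q6 0.83
```

View pics/e.png

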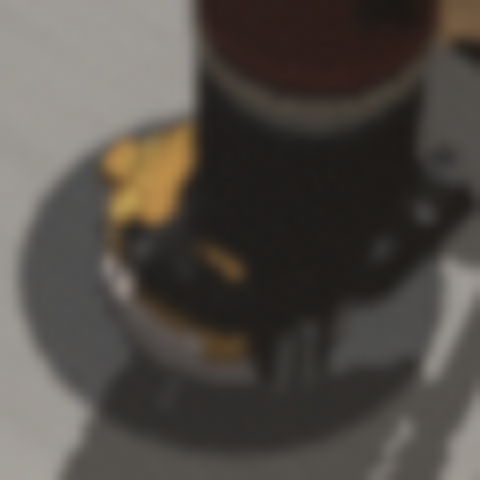

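The scene view shows the fingers pushing the lug at crop (230,345). The notch gap, at about (115,275), sits midway to the next lug at (120,160). The crown is following, so I'll continue in smaller bites.

{"name": "carry_out", "arguments": {
  "targets": [0,-0.0001,0.0042,0,0,0,0.349,0,-0.0001,0.0042,0,0,0,0.349,0,-0.0001,0.0042,0,0,0,0.349,0,-0.0001,0.0042,0,0,0,0.349,0,-0.0001,0.0042,0,0,0,0.349]
}}

```text
time: 9.35
position: [0.6514, 0.1442, 0.0883]
orientation: [0.942, 0.335, 0.0, -0.0]
ft_force: [-0.6, 0.3, 0.4]
grip_width: 0.002
gripper_force: 0.5
```

{"name": "carry_out", "arguments": {
  "targets": [0,-0.0001,0.0042,0,0,0,0.349,0,-0.0001,0.0042,0,0,0,0.349,0,-0.0001,0.0042,0,0,0,0.349,0,-0.0001,0.0042,0,0,0,0.349]
}}

```text
time: 9.75
position: [0.6561, 0.1372, 0.0882]
orientation: [0.963, 0.268, 0.0, -0.0]
ft_force: [0.3, 1.4, -0.4]
grip_width: -0.0
gripper_force: 0.5
```

{"name": "carry_out", "arguments": {
  "targets": [0,-0.0001,0.0042,0,0,0,0.349,0,-0.0001,0.0042,0,0,0,0.349,0,-0.0001,0.0042,0,0,0,0.349,0,-0.0001,0.0042,0,0,0,0.349]
}}

```text
time: 10.15
position: [0.6601, 0.1323, 0.0885]
orientation: [0.98, 0.201, 0.001, -0.002]
ft_force: [-0.7, 11.9, -1.0]
grip_width: 0.001
gripper_force: 5.7
```

```bash
python3 -c "
from st import *
st()"
```

```text
t 10.15 phi 24.8 rho 0.0613 toolx 23.1 z 0.0885 Ftan(ccw) 11.11 Frad 4.4 Fz -0.99 q6 1.24
```

It has stopped at about 12 N. I'll back off at once and then look.

{"name": "carry_out", "arguments": {
  "targets": [0,-0.0001,-0.0084,0,0,0,-0.349,0,0,-0.012,0,0,0,0,0,0.005,-0.01,0,0,0,0,0,0.01,0,-0.05,0,0,0,0,0,0,-0.1,0,0,0,0,0,0,-0.1,0,0,0,0,0.06,0.06,-0.05,0,0,0,0,0.06,0.06,0,0,0,0]
}}

```text
time: 10.95
position: [0.7432, 0.1185, 0.2466]
orientation: [0.976, 0.218, 0.006, 0.001]
ft_force: [1.4, -0.0, 0.6]
grip_width: -0.003
gripper_force: 0.0
```

```bash
python3 -c "
from st import *
st()"
```

```text
t 10.95 phi 4.9 rho 0.1393 toolx 25.2 z 0.2466 Ftan(ccw) -0.16 Frad 1.4 Fz 0.62 q6 1.18
```

The crown stopped at about −61°, within the expected range. Now I'll move clear toward the cap with the fingers at 66 mm opening, then check the crown by camera.

{"name": "carry_out", "arguments": {
  "targets": [0,-0.0739,0.0533,0,0,0,0,0,-0.0739,0.0533,0,0,0,0,0,-0.0739,0.0533,0,0,0,0,0.776,-0.0739,0.0533,0,0,0,0,0.776,-0.0739,0.0533,0,0,0,0,0.776,-0.0739,0.0533,0,0,0,0,0.776,-0.0739,0.0533,0,0,0,0,0.776,-0.0739,0.0533,0,0,0,0]
}}

```text
time: 11.75
position: [0.5615, -0.202, 0.2381]
orientation: [0.976, 0.217, -0.0, 0.0]
ft_force: [0.5, 0.2, 0.5]
grip_width: 0.776
gripper_force: 0.0
```

{"name": "carry_out", "arguments": {
  "targets": [0.776,-0.0739,0.0533,0,0,0,0,0.776,-0.0739,0.0533,0,0,0,0,0.776,-0.0739,0.0533,0,0,0,0,0.776,0,0,0.1,0,0,0,0.776,0,0,0.1,0,0,0,0.776,0,0,0.1,0,0,0,0.776,0,0,0.1,0,0,0,0.776,0,0,0.035,0,0,0]
}}

```text
time: 12.55
position: [0.4924, -0.3171, 0.0144]
orientation: [0.976, 0.217, -0.003, -0.004]
ft_force: [-0.8, 0.6, -0.3]
grip_width: 0.774
gripper_force: 0.0
```

```bash
python3 - <<'E'
from fit import *
s=r.observe();print(s['time'],s['position'],s['orientation'],s['grip_width'],s['ft_force'])
A=np.mean([r.capture('scene') for _ in range(4)],0);B=np.mean([r.capture('top') for _ in range(4)],0);np.savez('av2.npz',A=A,B=B)
im={'scene':A,'top':B}
f=lambda I,y,x,h=24:cv2.resize(np.clip(I[y-h:y+h,x-h:x+h]*1.5,0,255).astype('uint8'),(400,400),interpolation=cv2.INTER_CUBIC)
save(np.hstack([f(B,169,226),f(A,229,266)]),'f.png')
cens={'scene':np.array([229,266]),'top':np.array([169,226])}
T={c:alpha(im[c][cens[c][0]-H:cens[c][0]+H,cens[c][1]-H:cens[c][1]+H]) for c in cens}
p0=np.r_[.6045,.1066,.087,np.radians(-61),0,0,.045,.6,0,0]
sc=np.array([.004,.004,.003,.06,.03,.03,.001,.2,.003,.003])
o=minimize(lambda v:cost(p0+v*sc,T,cens),np.zeros(10),method='Powell',options=dict(maxiter=10,ftol=1e-5))
p=p0+o.x*sc;print('free',o.fun,p,'raised x,y deg',np.degrees([-p[5],p[4]]),'minus bias',np.degrees([-p[5],p[4]])-[5.74,3.05],'yaw',np.degrees(p[3]))
E
```

```text
12.55 [ 0.4924 -0.3171  0.0144] [ 0.9762  0.217  -0.0029 -0.0036] 0.7737670792202608 [-0.8187  0.5698 -0.3087]
free 15.649696004062058 [ 0.6064  0.1063  0.0868 -0.9495  0.0231 -0.0343  0.0451  0.533   0.
  0.0008] raised x,y deg [1.9642 1.3258] minus bias [-3.7758 -1.7242] yaw -54.40082064361616
```

View pics/f.png

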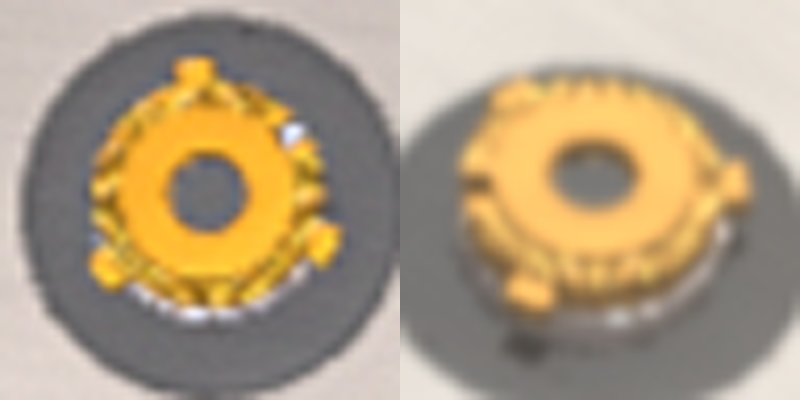

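The top crop shows the notch at (292,133) with a lug on each side. The fit puts the crown 2.2 mm lower than before, with the residual tilt only along the camera bias direction. With the hard stop, that fits the notch having dropped home. Next I'll touch the table gently at this opening to learn the fingertip height.

{"name": "carry_out", "arguments": {
  "targets": [0.776,0,0,0.006,0,0,0,0.776,0,0,0.006,0,0,0,0.776,0,0,0.006,0,0,0,0.776,0,0,0.006,0,0,0,0.776,0,0,0.006,0,0,0,0.776,0,0,0,0,0,0]
}}

```text
time: 13.55
position: [0.4956, -0.3197, 0.0046]
orientation: [0.976, 0.217, -0.0, -0.001]
ft_force: [-1.2, 0.7, 0.4]
grip_width: 0.775
gripper_force: 0.0
```

```bash
python3 - <<'E'
from fit import *
z=np.load('av2.npz');im={'scene':z['A'],'top':z['B']}
cens={'scene':np.array([229,266]),'top':np.array([169,226])}
T={c:alpha(im[c][cens[c][0]-H:cens[c][0]+H,cens[c][1]-H:cens[c][1]+H]) for c in cens}
p0=np.r_[.6055,.1063,.087,np.radians(-55),0,0,.045,.6,0,0]
sc=np.array([.004,.004,.003,.06,.03,.03,.001,.2,.003,.003])
for fx in((0,0),(.0231,-.0343)):
    o=minimize(lambda v:cost(p0+v*sc,T,cens,fx),np.zeros(10),method='Powell',options=dict(maxiter=8,ftol=1e-5));p=p0+o.x*sc;print(fx,o.fun,p)
s=r.observe();print(s['position'],s['ft_force'])
E
```

```text
(0, 0) 16.91643177767738 [ 0.606   0.1062  0.0871 -0.9452  0.      0.      0.0448  0.5625 -0.0001
  0.0008]
(0.0231, -0.0343) 15.724383483878498 [ 0.6064  0.1063  0.087  -0.9426  0.      0.      0.045   0.5361  0.
  0.0009]
[ 0.4956 -0.3197  0.0046] [-1.1809  0.6954  0.4421]
```

{"name": "carry_out", "arguments": {
  "targets": [0.776,0,0,0.004,0,0,0,0.776,0,0,0.004,0,0,0,0.776,0,0,0.004,0,0,0,0.776,0,0,0.002,0,0,0,0.776,0,0,0,0,0,0]
}}

```text
time: 14.05
position: [0.4959, -0.3199, -0.0018]
orientation: [0.976, 0.217, -0.0, -0.0]
ft_force: [-0.2, 0.5, 0.2]
grip_width: 0.781
gripper_force: 0.0
```

{"name": "carry_out", "arguments": {
  "targets": [0.776,0,0,0.004,0,0,0,0.776,0,0,0.004,0,0,0,0.776,0,0,0.002,0,0,0,0.776,0,0,0,0,0,0]
}}

```text
time: 14.45
position: [0.4961, -0.32, -0.0066]
orientation: [0.976, 0.217, 0.0, 0.0]
ft_force: [-0.4, 0.1, -0.0]
grip_width: 0.777
gripper_force: 0.0
```

{"name": "carry_out", "arguments": {
  "targets": [0.776,0,0,0.002,0,0,0,0.776,0,0,0.002,0,0,0,0.776,0,0,0.002,0,0,0,0.776,0,0,0,0,0,0]
}}

```text
time: 14.85
position: [0.4962, -0.3201, -0.0067]
orientation: [0.976, 0.217, -0.0, -0.0]
ft_force: [-9.2, 7.5, 23.9]
grip_width: 0.777
gripper_force: 12.0
```

The fingertips touch the table at TCP z = −6.7 mm for this opening. Next I'll lift, open, go over the cap, and squeeze it lightly once to centre it.

{"name": "carry_out", "arguments": {
  "targets": [0.776,0,0,-0.02,0,0,0,1,0,0,-0.08,0,0,0,1,0,0,-0.08,0,0,0,1,-0.0545,0.066,0,0,0,0,1,-0.0545,0.066,0,0,0,0,1,0,0,0,0,0,0,1,0,0,0.08,0,0,0,1,0,0,0,0,0,0],
  "force": 20
}}

```text
time: 15.65
position: [0.4715, -0.3996, 0.0351]
orientation: [0.976, 0.217, -0.002, -0.004]
ft_force: [-0.8, 1.2, -2.1]
grip_width: 0.999
gripper_force: 0.0
```

```bash
python3 - <<'E'
from h import *
s=r.observe();print(s['time'],s['position'],s['orientation'],s['grip_width'],s['ft_force'])
A=r.capture('scene');B=r.capture('top')
f=lambda I,y,x,h=28:cv2.resize(I[y-h:y+h,x-h:x+h],(390,390),interpolation=cv2.INTER_CUBIC)
save(np.hstack([f(B,206,373),f(A,157,162)]),'g.png')
E
```

```text
15.65 [ 0.47154022 -0.39961366  0.03512673] [ 0.97625559  0.21656835 -0.00231394 -0.00422164] 0.9988336662327164 [-0.75014572  1.16486377 -2.08911654]
```

View pics/g.png

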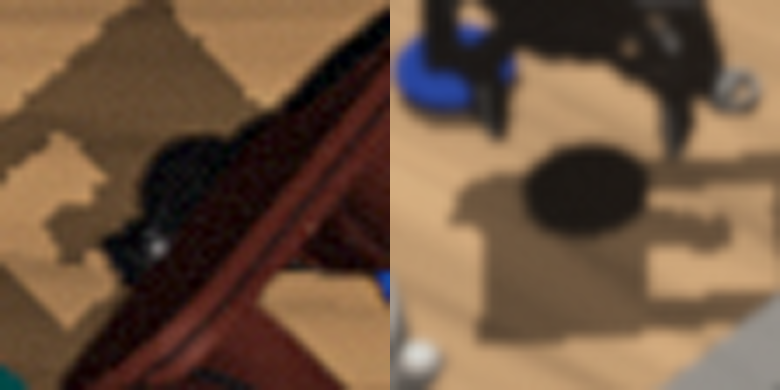

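The fingers straddle the cap (scene crop, tips at (495,135) and (678,155), cap at (587,190)). I'll squeeze, reopen, turn 90° and grasp, so that the cap is centred in both directions.

{"name": "carry_out", "arguments": {
  "targets": [1,0,0,0.03,0,0,0,1,0,0,0.03,0,0,0,1,0,0,0.0085,0,0,0,0.74,0,0,0,0,0,0,0.74,0,0,0,0,0,0,0.74,0,0,0,0,0,0,0.74,0,0,0,0,0,0,1,0,0,0,0,0,0],
  "force": 20
}}

```text
time: 16.55
position: [0.4748, -0.403, 0.0065]
orientation: [0.976, 0.217, 0.0, 0.0]
ft_force: [-0.0, -0.2, 0.5]
grip_width: 0.895
gripper_force: 0.0
```

```bash
python3 - <<'E'
from h import *
s=r.observe();print(s['time'],s['position'],s['orientation'],s['grip_width'],s['ft_force'],s['gripper_force'],s['q'][5])
E
```

```text
16.55 [ 0.47478131 -0.40304832  0.00645875] [9.76186190e-01 2.16934225e-01 1.29395489e-04 2.18425896e-04] 0.8948353088728241 [-0.03297856 -0.1842322   0.4605751 ] 0.0 0.3030357569682271
```

{"name": "carry_out", "arguments": {
  "targets": [1,0,0,0,0,0,-0.98,1,0,0,0,0,0,-0.98,1,0,0,0,0,0,-0.98,1,0,0,0,0,0,-0.98,1,0,0,0,0,0,-0.98,1,0,0,0,0,0,-0.98,1,0,0,0,0,0,-0.98,1,0,0,0,0,0,-0.98]
}}

```text
time: 17.35
position: [0.4749, -0.4032, 0.0066]
orientation: [0.818, 0.575, 0.0, 0.0]
ft_force: [0.1, 0.9, 0.7]
grip_width: 0.997
gripper_force: 0.0
```

{"name": "carry_out", "arguments": {
  "targets": [1,0,0,0,0,0,-0.98,1,0,0,0,0,0,-0.98,1,0,0,0,0,0,-0.98,1,0,0,0,0,0,-0.98,1,0,0,0,0,0,-0.98,1,0,0,0,0,0,-0.98,1,0,0,0,0,0,-0.98,1,0,0,0.009,0,0,-0.98]
}}

```text
time: 18.15
position: [0.4753, -0.4037, 0.0027]
orientation: [0.536, 0.844, -0.0, 0.001]
ft_force: [0.1, -0.6, 0.8]
grip_width: 0.996
gripper_force: 0.0
```

{"name": "carry_out", "arguments": {
  "targets": [0.7,0,0,0,0,0,0,0.7,0,0,0,0,0,0,0.7,0,0,0,0,0,0,0.7,0,0,0,0,0,0,0.7,0,0,0,0,0,0],
  "force": 35
}}

```text
time: 18.65
position: [0.4749, -0.4031, 0.0023]
orientation: [0.538, 0.843, -0.0, 0.0]
ft_force: [-1.5, 0.9, 4.8]
grip_width: 0.747
gripper_force: 39.0
```

The cap is gripped and centred in both directions. Lifting and carrying.

{"name": "carry_out", "arguments": {
  "targets": [0.7,0,0,-0.02,0,0,0,0.7,0,0,-0.06,0,0,0,0.7,0,0,-0.09,0,0,0,0.7,0,0,-0.1,0,0,0,0.7,0,0,-0.1,0,0,0,0.7,0,0,-0.03,0,0,0,0.7,0,0,0,0,0,0]
}}

```text
time: 19.35
position: [0.476, -0.4044, 0.2056]
orientation: [0.538, 0.843, -0.001, 0.003]
ft_force: [0.5, -0.7, -1.8]
grip_width: 0.746
gripper_force: 39.3
```

{"name": "carry_out", "arguments": {
  "targets": [0.7,0.074,0.0605,0,0,0,0,0.7,0.074,0.0605,0,0,0,0,0.7,0.074,0.0605,0,0,0,0,0.7,0.074,0.0605,0,0,0,0,0.7,0.074,0.0605,0,0,0,0,0.7,0.074,0.0605,0,0,0,0,0.7,0.074,0.0605,0,0,0,0,0.7,0.074,0.0605,0,0,0,0]
}}

```text
time: 20.15
position: [0.5678, -0.0303, 0.198]
orientation: [0.538, 0.843, -0.001, -0.003]
ft_force: [0.3, -0.0, -1.6]
grip_width: 0.739
gripper_force: 39.3
```

{"name": "carry_out", "arguments": {
  "targets": [0.7,0.074,0.0605,0,0,0,0,0.7,0.074,0.0605,0,0,0,0,0.7,0.074,0.0605,0,0,0,0,0.7,0,0,0.05,0,0,0,0.7,0,0,0.05,0,0,0,0.7,0,0,0,0,0,0,0.7,0,0,0,0,0,0]
}}

```text
time: 20.85
position: [0.6032, 0.1062, 0.1489]
orientation: [0.538, 0.843, -0.002, -0.002]
ft_force: [0.4, -0.7, -2.0]
grip_width: 0.748
gripper_force: 39.4
```

```bash
python3 - <<'E'
from h import *
s=r.observe();print(s['time'],s['position'],s['orientation'],s['grip_width'],s['ft_force'],s['gripper_force'],s['q'][5])
A=r.capture('scene');save(A,'i.png',(189,259,226,306),7)
E
```

```text
20.85 [0.60322604 0.10615653 0.14892953] [ 0.53812193  0.84286268 -0.00157788 -0.00218993] 0.7479534466124103 [ 0.44502216 -0.71579524 -1.99304263] 39.40693472977728 -0.38881091306932675
```

View pics/i.png

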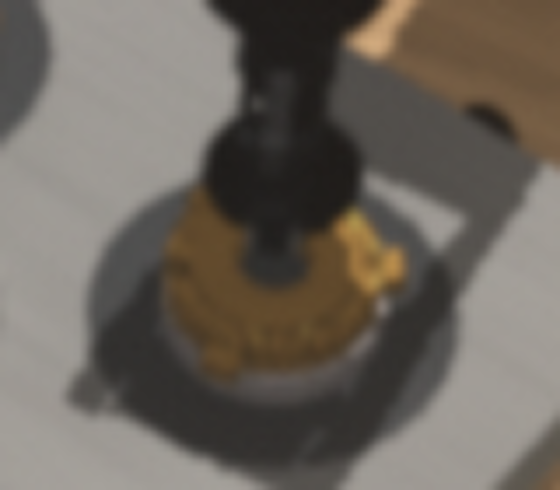

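The cap hangs above the crown's hole at crop (272,265). Next I'll check the lateral offset numerically.

```bash
python3 - <<'E'
from h import *
np.set_printoptions(precision=2,suppress=True)
s=r.observe();print(s['time'],s['position'],s['orientation'])
A=np.mean([r.capture('scene') for _ in range(4)],0)
p=s['position'];print('cap pred',proj('scene',p+[0,0,.0147-.0023]),'crown pred hole',proj('scene',[.6055,.1064,.107]), 'here at hole z',proj('scene',[p[0],p[1],.107]))
# hole: dark vs brass; use brass saturation rows
a=(A[...,0]-A[...,2])/(A[...,0]+A[...,2]+1)
for row in(224,226,228,230):print('brass row',row,a[row,246:290].round(2).tolist())
L=A.mean(2)
for row in(208,211,214,217):print('lum',row,L[row,250:284].round(0).astype(int).tolist())
E
```

```text
20.9 [0.6  0.11 0.15] [ 0.54  0.84 -0.   -0.  ]
cap pred [212.51 265.78] crown pred hole [224.9  264.96] here at hole z [224.63 265.02]
brass row 224 [0.0, 0.0, 0.04, 0.16, 0.3, 0.36, 0.38, 0.38, 0.37, 0.37, 0.37, 0.37, 0.37, 0.35, 0.25, 0.13, 0.06, 0.04, 0.05, 0.05, 0.05, 0.06, 0.15, 0.27, 0.35, 0.37, 0.38, 0.39, 0.41, 0.42, 0.42, 0.42, 0.4, 0.36, 0.29, 0.26, 0.26, 0.18, 0.06, 0.02, 0.02, 0.02, 0.03, 0.03]
brass row 226 [0.01, 0.01, 0.04, 0.16, 0.29, 0.33, 0.34, 0.36, 0.37, 0.37, 0.37, 0.37, 0.37, 0.32, 0.22, 0.09, 0.04, 0.03, 0.02, 0.03, 0.03, 0.03, 0.06, 0.16, 0.3, 0.36, 0.38, 0.38, 0.39, 0.42, 0.42, 0.42, 0.41, 0.4, 0.4, 0.41, 0.4, 0.32, 0.13, 0.03, 0.01, 0.02, 0.04, 0.04]
brass row 228 [0.01, 0.02, 0.08, 0.19, 0.28, 0.33, 0.34, 0.35, 0.36, 0.36, 0.37, 0.37, 0.37, 0.35, 0.3, 0.21, 0.11, 0.06, 0.04, 0.04, 0.05, 0.06, 0.11, 0.21, 0.32, 0.37, 0.37, 0.38, 0.38, 0.4, 0.41, 0.42, 0.41, 0.39, 0.39, 0.41, 0.4, 0.31, 0.12, 0.03, 0.03, 0.04, 0.05, 0.05]
brass row 230 [0.02, 0.03, 0.07, 0.16, 0.27, 0.34, 0.37, 0.36, 0.35, 0.36, 0.37, 0.37, 0.37, 0.37, 0.36, 0.35, 0.32, 0.29, 0.27, 0.26, 0.27, 0.3, 0.33, 0.36, 0.37, 0.38, 0.38, 0.37, 0.37, 0.36, 0.37, 0.4, 0.41, 0.37, 0.3, 0.25, 0.22, 0.15, 0.07, 0.03, 0.04, 0.05, 0.05, 0.06]
lum 208 [154, 153, 153, 152, 143, 114, 73, 41, 32, 34, 38, 40, 44, 51, 55, 53, 46, 39, 35, 33, 32, 31, 30, 31, 36, 49, 65, 75, 77, 78, 78, 78, 79, 79]
lum 211 [153, 153, 153, 142, 102, 55, 33, 30, 29, 30, 31, 31, 33, 38, 39, 38, 34, 31, 30, 30, 29, 29, 28, 29, 28, 30, 40, 60, 73, 77, 78, 78, 78, 78]
lum 214 [150, 146, 137, 118, 79, 43, 30, 30, 29, 29, 30, 30, 31, 31, 32, 32, 31, 30, 30, 30, 29, 29, 29, 28, 29, 30, 47, 89, 121, 123, 114, 99, 89, 86]
lum 217 [86, 79, 72, 70, 65, 53, 39, 32, 30, 30, 31, 32, 34, 34, 34, 33, 32, 31, 30, 30, 29, 29, 29, 29, 31, 40, 56, 72, 83, 94, 107, 126, 142, 148]
```

Lateral alignment agrees to about 0.5 mm. Lowering.

{"name": "carry_out", "arguments": {
  "targets": [0.7,-0.0008,0.0018,0.03,0,0,0,0.7,0,0,0.02,0,0,0,0.7,0,0,0.01,0,0,0,0.7,0,0,0.008,0,0,0,0.7,0,0,0,0,0,0,0.7,0,0,0,0,0,0]
}}

```text
time: 21.7
position: [0.6062, 0.1064, 0.1177]
orientation: [0.538, 0.843, 0.0, 0.0]
ft_force: [-0.2, -0.1, -1.9]
grip_width: 0.743
gripper_force: 39.4
```

{"name": "carry_out", "arguments": {
  "targets": [0.7,0.0005,-0.001,0.01,0,0,0,0.7,0,0,0.008,0,0,0,0.7,0,0,0.006,0,0,0,0.7,0,0,0,0,0,0]
}}

```text
time: 22.1
position: [0.605, 0.1064, 0.1049]
orientation: [0.538, 0.843, -0.0, -0.001]
ft_force: [0.8, -0.6, -1.0]
grip_width: 0.743
gripper_force: 39.4
```

{"name": "carry_out", "arguments": {
  "targets": [0.7,0,0,0.004,0,0,0,0.7,0,0,0,0,0,0,0.7,0,0,0,0,0,0]
}}

```text
time: 22.4
position: [0.6056, 0.1064, 0.1037]
orientation: [0.538, 0.843, 0.0, 0.0]
ft_force: [0.2, -0.4, -1.4]
grip_width: 0.746
gripper_force: 39.4
```

{"name": "carry_out", "arguments": {
  "targets": [0.7,0,0,0.0024,0,0,0,0.7,0,0,0,0,0,0,0.7,0,0,0,0,0,0]
}}

```text
time: 22.7
position: [0.6055, 0.1064, 0.1025]
orientation: [0.538, 0.843, -0.0, -0.0]
ft_force: [0.3, -0.6, -2.1]
grip_width: 0.748
gripper_force: 39.4
```

No contact yet, with the boss in the hole. Releasing, then rising and moving clear.

{"name": "carry_out", "arguments": {
  "targets": [0.85,0,0,0,0,0,0,1,0,0,0,0,0,0,1,0,0,0,0,0,0,1,0,0,-0.02,0,0,0,1,0,0,-0.06,0,0,0,1,0,0,-0.08,0,0,0,1,0,0,-0.08,0,0,0,1,0,0,-0.04,0,0,0]
}}

```text
time: 23.5
position: [0.6073, 0.1065, 0.2482]
orientation: [0.538, 0.843, 0.002, 0.003]
ft_force: [0.1, 0.5, 0.2]
grip_width: 0.996
gripper_force: 0.0
```

{"name": "carry_out", "arguments": {
  "targets": [1,0.06,-0.07,0,0,0,0,1,0.06,-0.07,0,0,0,0,1,0.06,-0.07,0,0,0,0,1,0.06,-0.07,0,0,0,0,1,0.06,-0.07,0,0,0,0,1,0.06,-0.07,0,0,0,0,1,0,0,0,0,0,0]
}}

```text
time: 24.2
position: [0.3355, 0.1824, 0.2431]
orientation: [0.537, 0.844, 0.001, -0.0]
ft_force: [0.8, 0.7, 0.1]
grip_width: 1.0
gripper_force: 0.0
```

```bash
python3 - <<'E'
from fit import *
s=r.observe();print(s['time'],s['position'],s['ft_force'],s['grip_width'])
A=np.mean([r.capture('scene') for _ in range(3)],0);B=np.mean([r.capture('top') for _ in range(3)],0);np.savez('av3.npz',A=A,B=B)
f=lambda I,y,x,h=22:cv2.resize(np.clip(I[y-h:y+h,x-h:x+h]*1.4,0,255).astype('uint8'),(290,290),interpolation=cv2.INTER_CUBIC)
save(np.vstack([np.hstack([f(B,169,226),f(A,227,266)]),np.hstack([f(B,175,296),f(A,190,208)])]),'j.png')
# dark cap centre/ellipse in both cams for both burners
for nm,cs in(('ours',{'scene':(222,265),'top':(168,226)}),('done',{'scene':(187,207),'top':(175,296)})):
    c2={}
    for c,I in(('scene',A),('top',B)):
        y,x=cs[c];h=16;P=I[y-h:y+h,x-h:x+h];sat=(P[...,0]-P[...,2])/(P.sum(2)/3+1);d=((P.mean(2)<50)).astype(np.uint8)
        n,l,st,ce=cv2.connectedComponentsWithStats(d);k=l[h,h];
        cn=max(cv2.findContours((l==k).astype(np.uint8),0,1)[0],key=cv2.contourArea);e=cv2.fitEllipse(cn)
        c2[c]=(e[0][1]+y-h,e[0][0]+x-h);print(nm,c,np.round(c2[c],2),np.round(e[1],2),round(e[2],1),atz(c,c2[c],.115))
    print(tri(c2['scene'],c2['top']))
E
```

```text
24.2 [0.3355 0.1824 0.2431] [0.7691 0.6935 0.0553] 0.9995831819507464
ours scene [224.14 264.84] [16.38 20.07] 89.4 [0.6087 0.1076 0.115 ]
ours top [168.08 226.53] [17.66 18.72] 6.6 [0.6029 0.1053 0.115 ]
(array([0.6039, 0.1055, 0.1082]), np.float64(0.0007632458755604246))
done scene [186.83 207.15] [14.41 18.77] 83.1 [ 0.5812 -0.119   0.115 ]
done top [175.12 295.4 ] [17.78 18.48] 33.9 [ 0.5759 -0.1211  0.115 ]
(array([ 0.5768, -0.1221,  0.109 ]), np.float64(0.0008617429998391127))
```

View pics/j.png

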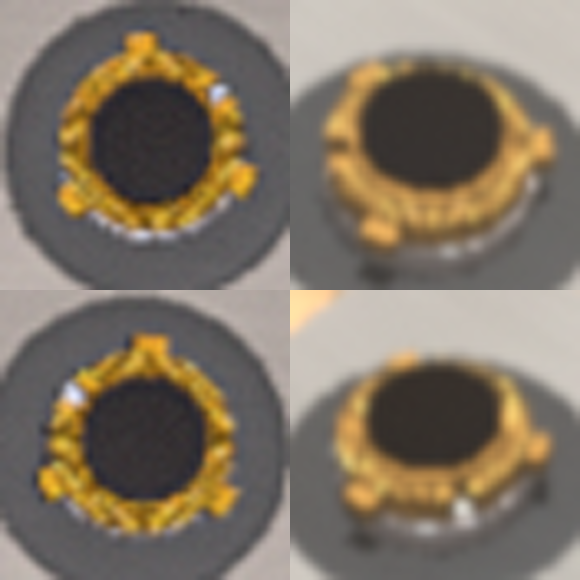

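The picture shows our burner (top row) looking like the finished one (bottom row): cap centred and crown seated. I'll check the tilt numerically against the finished burner.

```bash
python3 - <<'E'
from fit import *
z=np.load('av3.npz');im={'scene':z['A'],'top':z['B']}
def rend(c,pos,tx,ty,cen,rad):
    R=Ro.from_rotvec([tx,ty,0]).as_matrix();m=np.zeros((2*H*S,2*H*S),np.uint8)
    u=(pr(c,cyl(rad,0,.008)@R.T+pos)-cen[::-1]+H+.5)*S
    cv2.fillConvexPoly(m,cv2.convexHull((u*16).round().astype(np.int32)),255,shift=4)
    return cv2.GaussianBlur(cv2.resize(m,(2*H,2*H),interpolation=cv2.INTER_AREA)/255.,(0,0),.6)
for nm,cens,p in(('ours',{'scene':np.array([224,265]),'top':np.array([168,226])},(.6045,.1065)),('done',{'scene':np.array([187,207]),'top':np.array([175,295])},(.578,-.121))):
    y,x=np.mgrid[-H:H,-H:H];W=np.hypot(x,y)<14
    T={c:np.clip((105-im[c][cens[c][0]-H:cens[c][0]+H,cens[c][1]-H:cens[c][1]+H][...,0])/65,0,1) for c in cens}
    p0=np.r_[p,.107,0,0,0,0,.033];sc=np.array([.003,.003,.003,.03,.03,.003,.003,.001])
    def co(v):
        q=p0+v*sc;e=0
        for k,c in enumerate(cens):
            d=q[5:7]/2*(1 if k else -1);e+=(((rend(c,np.r_[q[:2]+d,q[2]],q[3],q[4],cens[c],q[7])-T[c])**2)*W).sum()
        return e
    o=minimize(co,np.zeros(8),method='Powell',options=dict(maxiter=15,ftol=1e-6));q=p0+o.x*sc
    print(nm,round(o.fun,2),q,'raised x,y deg',np.degrees([-q[4],q[3]]))
E
```

```text
ours 8.13 [ 0.6043  0.1059  0.1056  0.0448 -0.0513 -0.0003  0.0007  0.0312] raised x,y deg [2.9378 2.5656]
done 7.51 [ 0.5769 -0.1211  0.107   0.0962 -0.0518 -0.0004  0.0004  0.0312] raised x,y deg [2.9682 5.5116]
```

The finished burner shows similar camera bias, and our cap stands no higher than its cap. The crown's tilt vanished and it dropped about 2 mm after the hard stop. It is home, so I'll hand in.

```bash
python3 -c "
from plant import r
print(r.finish_job())"
```

```text
the job is handed in; nothing more can be done
None
```

I turned the crown until it stopped against the electrode, set the larger black cap in its hole, let go and handed the job in. The camera heights say both are fully down, but the tilt was too noisy to confirm to the limit, and the hand-in returned no verdict.

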